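Run the wafer under the probe, lock the shuttle and start the reading

ROBOT

A 6-joint arm with a two-finger parallel gripper is mounted at the origin on a cart in front of the work surface, level with it; the furniture and walls round the work are solid. World frame = base frame: x ahead of the robot, y to its left, z up, the work surface at z = 0. Lengths are in m, angles in rad, forces in N, time in s.
With the tool pointing down it reaches from about 0.275 to 0.825 m from the base axis. Payload 4.9 kg.
Tool frame: the origin (TCP) lies midway between the tips of the shut fingers; the grasp point (between the pads) lies 19 mm behind it (bot.grip_depth is the distance from the TCP to the grasp point, in m); z points along the fingers, y is the line along which they close (so a half turn about z gives the same grasp; the last joint's range is limited). The gripper opens to 85 mm and grips with 20 to 120 N. Pads are 22 mm wide; open, the fingers measure 114 mm over their backs; the gripper's body (76 mm by 85 mm) begins 54 mm behind the grasp point. The pads swing forward as they close: fully open they stand 13 mm farther back than shut.
Start: joints at [-1.442, 0.326, -0.193, 1.052, 0, 1.437], TCP at [0.143, -0.531, 0.192] pointing down, gripper open.
Joint ranges: [-2.65, 2.65], [-0.97, 1.79], [-1.3, 1.35], [-1.93, 2.1], [-1.47, 1.37], [-3.14, 3.14]. Speed limits (rad/s): [2.57, 2.57, 3.14, 3.14, 3.14, 3.14].

INTERFACE

Orientations are given as a unit quaternion [w, x, y, z].
In Python, from cell import bot gives the robot as it stands. Calls block until the motion is done:
- bot.move_pose(position, orientation): joint-space move of the TCP to a pose.
- bot.move_linear(position, speed=0.15, rotation=None, until_force=None): straight line of the TCP; rotation=None keeps the orientation; speed is the mean speed in m/s. With until_force (N) it stops when the force on the tool has changed by that much, and returns True; else False.
- bot.goto_joints(angles): joint-space move.
- bot.set_gripper(opening, grasp_force=None): opening from 0.0 (shut) to 1.0 (fully open); grasp_force is the grip in N (None keeps the last); returns when the fingers have stopped.
- bot.wait(seconds).
- bot.solve_ik(position, orientation): joint angles nearest the present ones, or None.
- bot.camera(name): name is "scene" or "top" or "wrist"; returns the picture (384x512x3 uint8, red, green, blue); there is no depth.
- bot.calibration(name): a dict with "mtx" (3x3 intrinsics, pixels), "extrinsics" (4x4, takes a point from world to camera coordinates); the wrist camera has in their place "hand_eye" (4x4, takes a point from camera to tool coordinates, whose origin is the TCP and whose axes are the flange's). Camera axes: x right, y down, z forward; pixel columns grow to the right and rows downward; lengths in m; the calibration is good to about 2 mm. The wrist camera is an equidistant fisheye: a pixel r from the principal point sees the ray r / f radians off the axis. A picture is of the moment at which its call begins: read the wrist's pose just before it. calibration takes no time and is no camera call.
A pose or a line that the arm cannot do raises bot.PlanningError and nothing moves.
- bot.close_job(): hands the job in; it is judged then, once.
Trained networks look in the newest picture that a camera, given by its name, has taken for a name from the list of things; names that differ only in an ending like _2 or _b are one class to them, and where a whole thing is asked for, a point or a joint stands for the part that bears it (a point fixed in the world has none). Each returns a list of dicts, best first, with "confidence" (0 to 1); they miss things now and then, are a little off and sometimes report something else, mostly with a low value. They report only what shows in the picture. A call takes as long as a camera call.
- bot.search_frame(camera, thing): "bbox" ([left, top, width, height] in pixels, round what is visible of it).
Readings, each from a call of its own:
- bot.read_clock(): time.
- bot.read_joint_positions(): joint angles.
- bot.read_joint_vel(): joint speeds.
- bot.read_joint_efforts(): joint torques, N m.
- bot.read_position(): TCP position.
- bot.read_tool_rot(): TCP orientation.
- bot.read_ft_force(): force on the tool from outside, world axes, zero at the start.
- bot.read_moment(): the same for the moment, N m.
- bot.read_gripper_width(): opening from 0.0 (shut) to 1.0 (fully open).
- bot.read_finger_force(): force on a finger pad.
Only numpy, scipy, OpenCV 4.12 (cv2) and the standard library are available. Lean on these libraries where they do the work, as an engineer would, in place of code of your own. Each camera call takes 0.05 s, during which the arm holds its last target. There are 200 camera calls.

TASK

Without gripping anything, push the red handle with the fingertips along the L-shaped slot of the probe station to its far end, so that the wafer runs in under the probe head, and on round the corner to the end of the short side leg; a spring drives the shuttle back if the handle is let go before it is in the side leg. With the shuttle locked there, press the green start button fully down with a fingertip and let it come up again. Push gently, and leave the wafer and the loose things around untouched.

Things in the scene. Friction and masses are not known exactly. Their poses are not given: they have to be found in the camera images.
- probe_station: Fixed bench instrument with an open wafer shuttle, a dark gate plate, a white button console and a probe head on a post. Origin on the worktop; +x is the direction in which the shuttle runs in (away from the button), +y towards the post, +z up. Aluminium base from x -160 to 120, y -140 to 140 mm, top at z 20. On the slot's side (y below 0) only the handle rises above z 68 mm.
- slot_start (a point): Near end of the L-shaped slot, where the handle starts: on the slot's centre line at station (-60, -100) mm, on the gate plate's top, z 58 mm. The slot is 14 mm wide. The plate reaches from x -98 to 78, y -132 to -43 mm.
- slot_corner (a point): Corner of the slot, on its centre line, station (40, -100) mm, z 58: the long leg comes straight along station +x, 100 mm from slot_start, then the short leg turns off towards station +y (to the wafer's side).
- slot_end (a point): End of the short leg, on the centre line, station (40, -74) mm, z 58; 26 mm from the corner, beside a green dot.
- probe_head (a point): Middle of the top of the white probe head, 133 mm above the worktop; it covers station x -12 to 62, y 5 to 59 mm, from z 70 mm up, on an arm to the post at x 25, y 115 mm.
- red_handle: Upright round red handle above the gate plate, 22 mm in diameter, 52 mm tall, on the 10 mm follower pin in the slot; its axes stay parallel to the station's. Origin on its axis at mid-height, 90 mm above the worktop (from z 64 to 116 mm). Starts over slot_start; locked it stands at station (38 to 42, -74 to -72) mm. It moves along the slot only.
- shuttle (a joint): Travel of the wafer tray, and the handle with it, along station +x in m: 0 at the loading end, about 0.100 at the slot's far end (0.002 m play). A damped spring pushes it back with 1.5 N at 0 and 3 N at 0.100, plus 20 N per m/s of speed and 0.4 N of friction.
- lock_slide (a joint): Travel of the handle across the shuttle along station +y in m: 0 in the long leg of the slot (0.002 m play), about 0.026 to 0.028 at the end of the short leg. No spring; about 1 N of friction, plus the pin's friction on the slot's edge. Once the pin is in the short leg the edge of the slot holds the shuttle against its spring.
- tray_seat (a point): Middle of the tray's upper face, 39 mm above the worktop, where the middle of the wafer's underside rests; moves with the shuttle.
- wafer: Round grey wafer in a milky carrier ring, 112 mm in diameter and 8 mm thick, lying loose on the tray between four white pins. Origin at the centre of its underside. Not to be touched.
- start_button (a joint): Green push button, 28 mm in diameter, on the white console: 0 up, 0.005 m fully down, which takes 4 N; springs up when let go.
- start_button_top (a point): Centre of the green button's top face when it is up: 68 mm above the worktop, at station x -130, y -92 mm; goes down with the button.
- spirit_level: Small spirit level, 18x75x20 mm, loose on the left edge of the station's base plate. Origin under its centre. Bystander.
- sample_box: Round clear sample box, 57x53x12 mm, loose on the worktop to the right of the station. Origin under its centre. Bystander.
- tweezers: Steel wafer tweezers, 128 mm long, 9 mm high, loose on the worktop to the right of the station. Origin under the centre. Bystander.
- marker: Green and white marker pen, 135 mm long, 16 mm thick, loose on the worktop to the left of the station. Origin under its centre. Bystander.

How it is judged:
By the outcome, as a careful person would: the job done as asked, in the order asked, and still so for the second after the job is handed in, with the robot touching nothing.
It also fails if it takes over 42 s, if anything falls off the work surface, if the arm or the gripper's body presses on something with over 40 N, if the wrist force passes 120 N, or if a joint passes its speed limit or range.

## Working session

There is one attempt and no reset: what is moved stays moved. The work goes in short steps, each a Python script; the robot and the scene stay as the last script left them, time stands still between calls to the robot, and variables do not carry over. Pictures are saved under pics/ and viewed, at most 13 in all, crops included, and the job is handed in when it is done.

```bash
ls; mkdir -p pics
python3 - <<'E'
from cell import bot
import cv2,numpy as np
ims=[]
for n in("top","scene"):
    im=bot.camera(n); cv2.imwrite(f"pics/{n}0.png",im[...,::-1]); 
    c=bot.calibration(n); print(n,c["mtx"].tolist(),np.round(c["extrinsics"],4).tolist())
    for t in("red_handle","start_button","probe_station","probe_head","wafer","spirit_level","sample_box","tweezers","marker"):
        r=bot.search_frame(n,t); print(t,[(np.round(d["bbox"],1).tolist(),round(d["confidence"],2)) for d in r[:2]])
print(bot.read_clock(),bot.read_tool_rot(),bot.calibration("wrist"))
E
```

```text
pics
top [[362.7139605669399, 0.0, 250.79255071885015], [0.0, 362.7139605669399, 191.7452795637836], [0.0, 0.0, 1.0]] [[-0.0042, -0.9999, -0.011, 0.144], [-0.9919, 0.0056, -0.1271, 0.6252], [0.1272, 0.0104, -0.9918, 0.8801], [0.0, 0.0, 0.0, 1.0]]
red_handle [([304.7, 220.3, 14.1, 7.2], 0.4)]
start_button [([291.7, 243.9, 14.9, 11.7], 0.63)]
probe_station [([208.1, 134.6, 129.6, 128.3], 0.58), ([307.2, 217.8, 9.9, 12.3], 0.33)]
probe_head [([209.7, 133.3, 127.9, 132.5], 0.8)]
wafer []
spirit_level [([213.4, 190.3, 15.2, 30.7], 0.8)]
sample_box [([344.1, 177.4, 22.2, 17.2], 0.77)]
tweezers [([329.5, 248.9, 3.2, 10.0], 0.65)]
marker [([197.9, 165.8, 8.9, 49.8], 0.78)]
scene [[485.9007623904602, 0.0, 250.39116429584382], [0.0, 485.9007623904602, 188.46265255241659], [0.0, 0.0, 1.0]] [[0.9066, -0.4214, 0.0213, -0.4919], [-0.2426, -0.5618, -0.7909, 0.3308], [0.3452, 0.7119, -0.6116, 0.7489], [0.0, 0.0, 0.0, 1.0]]
red_handle [([246.4, 246.5, 12.4, 28.2], 0.81)]
start_button [([206.7, 265.5, 16.4, 10.7], 0.61)]
probe_station [([196.5, 185.4, 154.3, 127.4], 0.8), ([208.9, 214.6, 52.5, 40.0], 
[... 241 characters left out ...]
 [([218.1, 321.3, 73.3, 13.4], 0.54)]
marker [([210.2, 191.4, 55.9, 19.0], 0.81), ([321.0, 315.4, 29.7, 18.3], 0.61)]
1.0 [1.01072124e-05 9.91381560e-01 1.31006112e-01 1.22391043e-05] {'mtx': array([[297.31863964,   0.        , 259.50689972],
       [  0.        , 297.31863964, 194.80025019],
       [  0.        ,   0.        ,   1.        ]]), 'hand_eye': array([[ 1.86474467e-04, -9.62057346e-01, -2.72847260e-01,
         6.73070960e-02],
       [ 9.99999964e-01,  1.26609519e-04,  2.37014813e-04,
        -2.11498740e-04],
       [-1.93476781e-04, -2.72847295e-01,  9.62057335e-01,
        -1.83256264e-01],
       [ 0.00000000e+00,  0.00000000e+00,  0.00000000e+00,
         1.00000000e+00]])}
```

```bash
cat > h.py <<'E'
import numpy as np,cv2
from cell import bot
def ray(n,u,v,z):
    c=bot.calibration(n);E=c["extrinsics"];R=E[:3,:3];o=-R.T@E[:3,3]
    d=R.T@np.linalg.solve(c["mtx"],[u,v,1.]);return o+d*(z-o[2])/d[2]
E
python3 - <<'E'
import cv2,numpy as np
from h import *
a=cv2.imread("pics/top0.png")[120:280,180:390];b=cv2.imread("pics/scene0.png")[170:350,180:370]
cv2.imwrite("pics/v1.png",np.vstack([cv2.resize(x,(560,h),interpolation=cv2.INTER_CUBIC) for x,h in((a,290),(b,310))]) if 0 else np.hstack([cv2.resize(a,(400,305),interpolation=cv2.INTER_CUBIC),cv2.resize(b,(400,379),interpolation=cv2.INTER_CUBIC)[:305]]))
cv2.imwrite("pics/v2.png",cv2.resize(a,(787,600),interpolation=cv2.INTER_CUBIC)); cv2.imwrite("pics/v3.png",cv2.resize(b,(633,600),interpolation=cv2.INTER_CUBIC))
print("btn",ray("top",299.2,249.8,.068),ray("scene",214.9,270.8,.066))
print("handle",ray("top",311.7,223.8,.1),ray("scene",252.6,260.6,.09))
E
```

```text
btn [0.48069791 0.02455518 0.068     ] [0.479069   0.02090622 0.066     ]
handle [ 0.54177127 -0.00210256  0.1       ] [ 0.54277448 -0.00435533  0.09      ]
```

View pics/v2.png

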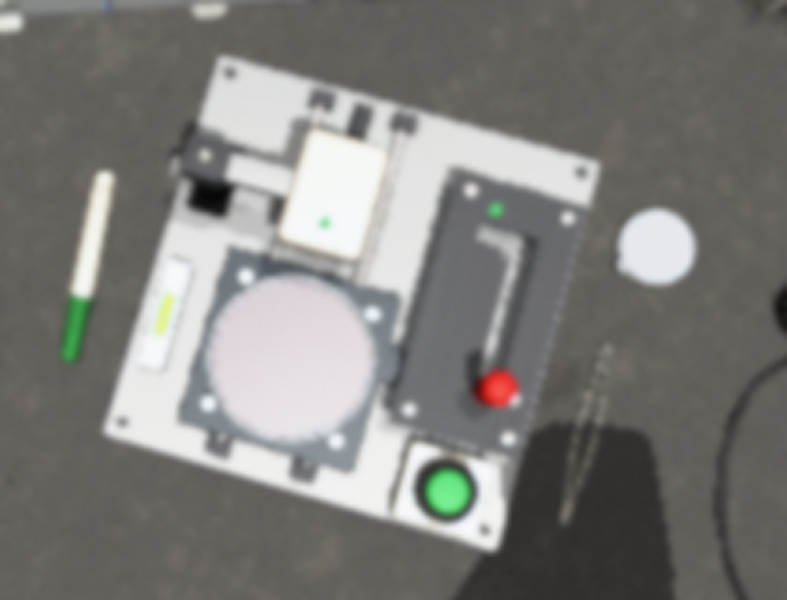

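View pics/v3.png

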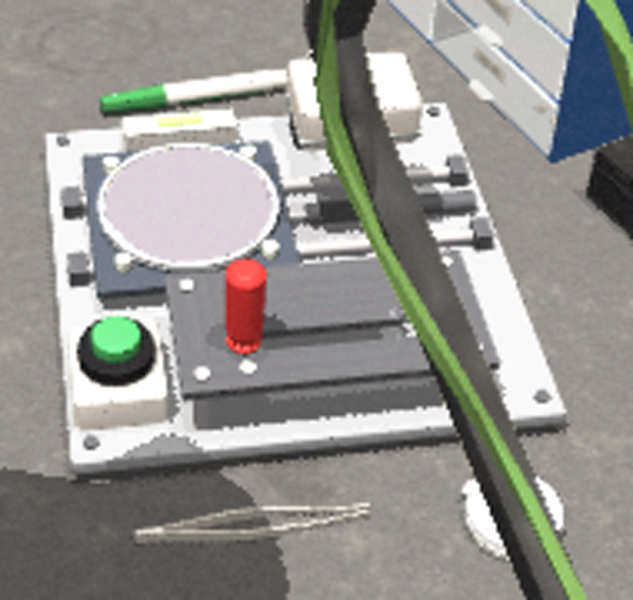

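The top view shows the station turned about -15°, with the handle top at crop (498,388) and the button at (446,490). The four base corners are clear, and the area around the slot is free. I'll fit the station pose, then take a closer look with the wrist camera.

```bash
cat >> h.py <<'E'
from scipy.optimize import least_squares
from scipy.spatial.transform import Rotation as Ro
def w(p,xy,z=0):
    c,s=np.cos(p[2]),np.sin(p[2]);return np.array([p[0]+c*xy[0]-s*xy[1],p[1]+s*xy[0]+c*xy[1],z])
def q(yaw): # tool down, tool x at world yaw
    return [0,np.cos(yaw/2),np.sin(yaw/2),0]
def wproj(P,pos,quat):
    """world point -> wrist fisheye pixel"""
    c=bot.calibration("wrist");T=np.eye(4);T[:3,:3]=Ro.from_quat(np.roll(quat,-1)).as_matrix();T[:3,3]=pos
    X=(np.linalg.inv(T@c["hand_eye"])@np.r_[P,1])[:3];r=np.hypot(X[0],X[1]);k=c["mtx"][0,0]*np.arctan2(r,X[2])/r
    return np.array([c["mtx"][0,2]+k*X[0],c["mtx"][1,2]+k*X[1]])
E
python3 - <<'E'
from h import *
k=787/210
obs=[((220,57),(.12,.14),.02),((600,160),(.12,-.14),.02),((497,551),(-.16,-.14),.02),((105,433),(-.16,.14),.02),((446,490),(-.13,-.092),.068),((498,387),(-.06,-.1),.114)]
W=[(ray("top",180+(u+.5)/k-.5,120+(v+.5)/k-.5,z),s,z) for (u,v),s,z in obs]
f=lambda p:np.concatenate([(w(p,s,z)-P)[:2] for P,s,z in W])
r=least_squares(f,[.6,.07,-.26]);p=r.x;print(p,np.degrees(p[2]),np.round(r.fun.reshape(-1,2)*1000,1))
np.save("p.npy",p)
yaw=p[2]+np.pi/4
pos=w(p,(-.105,-.145),.19)
for z,xy in((.19,(-.105,-.145)),(.08,(-.079,-.119)),(.08,(.025,-.087)),(.06,(-.13,-.092))):
    print(bot.solve_ik(w(p,xy,z),q(yaw)))
bot.move_pose(pos,q(yaw)); 
P=bot.read_position();Q=bot.read_tool_rot()
im=bot.camera("wrist")[...,::-1].copy()
for t in("red_handle","start_button"):print(t,[(np.round(d["bbox"],1).tolist(),round(d["confidence"],2)) for d in bot.search_frame("wrist",t)[:2]])
cv2.imwrite("pics/w0.png",im)
for xyz in((-.06,-.1,.116),(-.06,-.1,.064),(-.13,-.092,.068),(.04,-.1,.058),(.04,-.074,.058),(-.16,-.14,.02),(-.098,-.132,.058),(.078,-.132,.058)):
    u=wproj(w(p,xyz[:2],xyz[2]),P,Q);print(xyz,np.round(u,1));cv2.circle(im,tuple(int(round(x)) for x in u),2,(255,0,255),-1)
cv2.imwrite("pics/w0a.png",cv2.resize(im,(768,576),interpolation=cv2.INTER_CUBIC)); print(P,Q,bot.read_clock())
E
```

```text
[ 0.62929329  0.07527047 -0.28872232] -16.5425703801705 [[ 3.4  1.8]
 [-0.4 -1.2]
 [-0.9 -0.1]
 [-1.3  3. ]
 [-0.8 -1.8]
 [ 0.  -1.7]]
[-0.22054015  0.2141697  -0.35035392  1.0062727   0.          2.42437666]
[-0.17340804  0.37705476 -0.43122334  0.76251822  0.          2.47150877]
[-0.14159579  0.55750609 -0.12782106  0.88546918  0.          2.50332102]
[-0.10392587  0.33683722 -0.55794866  0.67601044  0.          2.54099094]
red_handle [([246.0, 110.0, 27.1, 21.1], 0.65)]
start_button [([191.5, 149.5, 30.4, 22.7], 0.89)]
(-0.06, -0.1, 0.116) [259.2 116.6]
(-0.06, -0.1, 0.064) [259.2 116. ]
(-0.13, -0.092, 0.068) [206.6 158.8]
(0.04, -0.1, 0.058) [325.9  52.4]
(0.04, -0.074, 0.058) [308.7  35.1]
(-0.16, -0.14, 0.02) [225.2 196.6]
(-0.098, -0.132, 0.058) [255.3 162.1]
(0.078, -0.132, 0.058) [369.4  52.7]
[ 0.48746035 -0.03461588  0.19001041] [1.53921709e-04 9.69476940e-01 2.45182462e-01 1.89762497e-05] 3.3167
```

View pics/w0a.png

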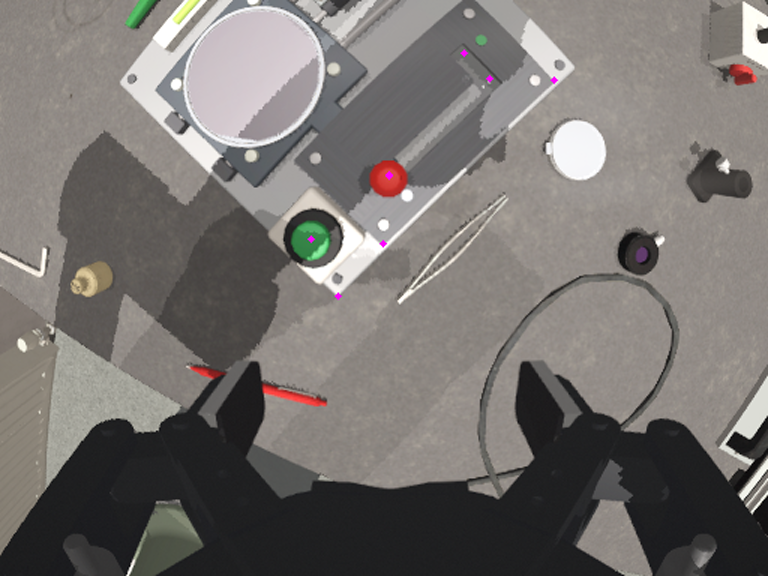

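The overlay matches: the handle, button and near corner all land on their marks. I'll refine the yaw with the base corners at view (575,67) and (122,78). Then I'll set the fingers to a 15 mm fork, lower it behind the handle and touch it.

Run:
```python
from h import *
p0=np.load("p.npy");P=bot.read_position();Q=bot.read_tool_rot()
obs=[((388,178),(-.06,-.1),.116),((312,240),(-.13,-.092),.068),((575,67),(.12,-.14),.02),((122,78),(-.16,.14),.02),((338,297),(-.16,-.14),.02)]
f=lambda p:np.concatenate([wproj(w(p,s,z),P,Q)-(np.array(u)+.5)/1.5+.5 for u,s,z in obs])
r=least_squares(f,p0);print(r.x,np.degrees(r.x[2]),np.round(r.fun.reshape(-1,2),1))
p=np.r_[(p0[:2]+r.x[:2])/2,(p0[2]+r.x[2])/2];print(w(p0,(-.06,-.1)),w(r.x,(-.06,-.1)),w(p0,(.04,-.1)),w(r.x,(.04,-.1)))
np.save("p2.npy",r.x);p=r.x
bot.set_gripper(.176);print("w",bot.read_gripper_width())
d=np.array([.7071,.7071])
h=np.array([-.06,-.1]);yaw=p[2]+np.pi/4
bot.move_pose(w(p,h-d*.036,.14),q(yaw))
bot.move_linear(w(p,h-d*.036,.082),speed=.08)
cv2.imwrite("pics/w1.png",cv2.resize(bot.camera("wrist")[...,::-1],(768,576)))
f0=bot.read_ft_force()
hit=bot.move_linear(w(p,h-d*.012,.082),speed=.03,until_force=1.5)
x=bot.read_position();print(hit,x,w(p,h)-x,np.linalg.norm((w(p,h)-x)[:2]),f0,bot.read_ft_force(),bot.read_clock())
cv2.imwrite("pics/w2.png",cv2.resize(bot.camera("wrist")[...,::-1],(768,576)))
```

```text
[ 0.62889257  0.07380995 -0.29671177] -17.00033225100685 [[ 1.  -0.4]
 [-1.3 -0.3]
 [ 2.1  0.5]
 [-2.   1.1]
 [-0.3 -0.5]]
[ 0.54330401 -0.00350672  0.        ] [ 0.54227666 -0.00427772  0.        ] [ 0.63916486 -0.03197948  0.        ] [ 0.63790696 -0.03351545  0.        ]
w 0.17339157574425365
False [ 0.53148206 -0.00990185  0.08192547] [ 0.0107946   0.00562413 -0.08192547] 0.012171860659830372 [ 0.7036998  -0.12513583 -0.64300098] [ 0.47626884 -0.17291748  1.20910013] 6.2
```

View pics/w2.png

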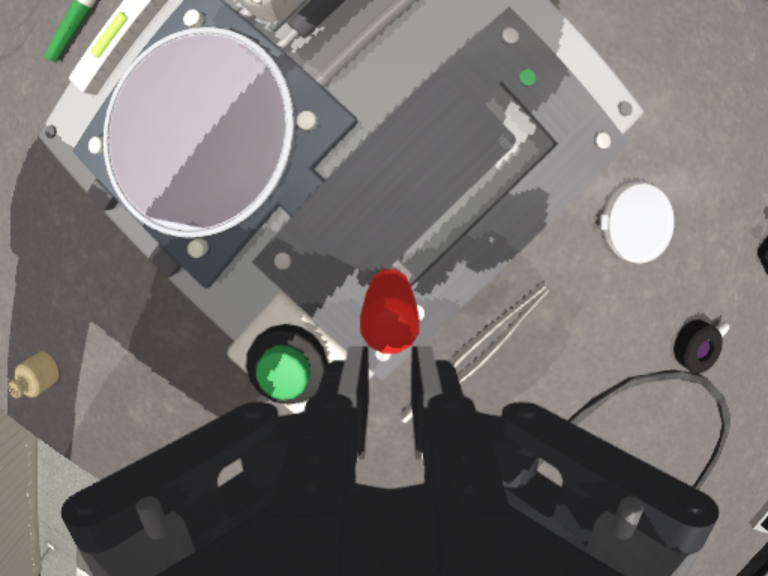

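The fork is aligned behind the handle (top at about (388,330), fingers at 347 and below), and there may still be a gap. I'll check numerically.

Run:
```python
from h import *
p=np.load("p2.npy");P=bot.read_position();Q=bot.read_tool_rot()
for n,X in(("TCP",P),("top",w(p,(-.06,-.1),.116)),("mid",w(p,(-.06,-.1),.082)),("bot",w(p,(-.06,-.1),.064)),("corner",w(p,(.04,-.1),.058)),("end",w(p,(.04,-.074),.058)),("button",w(p,(-.13,-.092),.068)),("padfront",P+np.r_[.011*np.array([np.cos(p[2]+.785),np.sin(p[2]+.785)]),0])):
    print(n,np.round(wproj(X,P,Q)*1.5,0))
```

```text
TCP [391. 326.]
top [391. 327.]
mid [391. 299.]
bot [391. 288.]
corner [540. 141.]
end [503. 101.]
button [281. 375.]
padfront [391. 302.]
```

Run:
```python
from h import *
im=bot.camera("wrist")[...,::-1];cv2.imwrite("pics/c.png",cv2.resize(im[165:290,190:330],(672,600),interpolation=cv2.INTER_CUBIC))
print([np.round(wproj(bot.read_position()+[0,0,z],bot.read_position(),bot.read_tool_rot())) for z in(0,.02,.04)])
```

```text
[array([260., 217.]), array([260., 229.]), array([261., 243.])]
```

View pics/c.png

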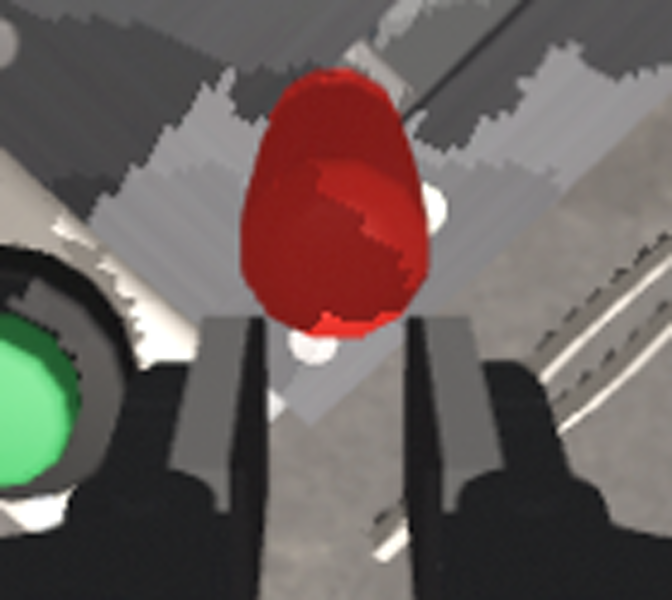

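The finger tips appear farther back, or higher, than the nominal geometry says. I'll retreat, shut the fingers and check where the tips show up.

Run:
```python
from h import *
p=np.load("p2.npy");d=np.array([.7071,.7071]);h=np.array([-.06,-.1])
bot.move_linear(w(p,h-d*.04,.082),speed=.1)
bot.set_gripper(0);P=bot.read_position();Q=bot.read_tool_rot()
im=bot.camera("wrist")[...,::-1].copy()
R=Ro.from_quat(np.roll(Q,-1)).as_matrix()
for x in(-11,0,11):
  for z in(0,-20,-40): 
    u=wproj(P+R@np.array([x,0,z])/1000,P,Q);print(x,z,np.round(u,1));cv2.circle(im,tuple(int(round(a)) for a in u),1,(255,0,255) if z else (0,255,255),-1)
cv2.imwrite("pics/c2.png",cv2.resize(im[150:290,190:330],(600,600),interpolation=cv2.INTER_NEAREST));print(bot.read_gripper_width(),bot.read_clock())
```

```text
-11 0 [260.4 232.8]
-11 -20 [260.4 245.7]
-11 -40 [260.6 261.5]
0 0 [260.4 217.4]
0 -20 [260.5 229. ]
0 -40 [260.6 243.4]
11 0 [260.4 201.4]
11 -20 [260.5 211.5]
11 -40 [260.6 224.1]
0.001817311934321914 7.0833
```

View pics/c2.png

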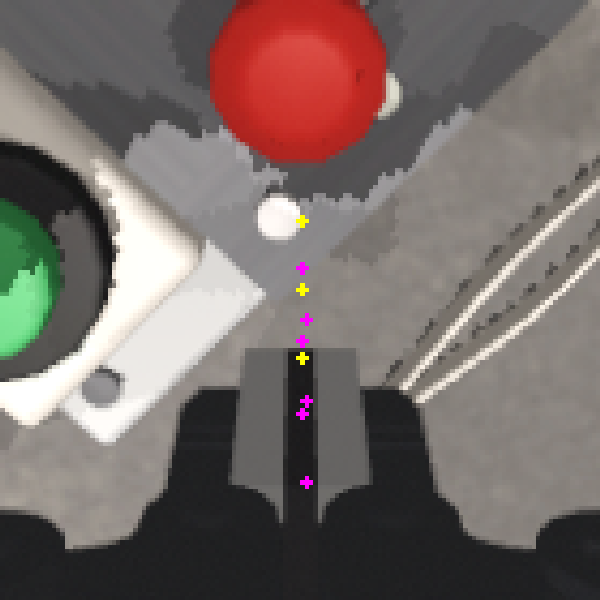

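Run:
```python
from h import *
c=bot.calibration("scene");E=c["extrinsics"];P=bot.read_position()
im=bot.camera("scene")[...,::-1].copy()
for z in(0,.045):
    X=c["mtx"]@(E[:3,:3]@(P+[0,0,z])+E[:3,3]);u=X[:2]/X[2];print(u)
    cv2.circle(im,tuple(int(round(a)) for a in u),1,(255,0,255),-1)
cv2.imwrite("pics/s1.png",cv2.resize(im[180:320,160:340],(771,600),interpolation=cv2.INTER_NEAREST))
```

```text
[238.7387144 276.7144321]
[238.91271865 258.80702916]
```

View pics/s1.png

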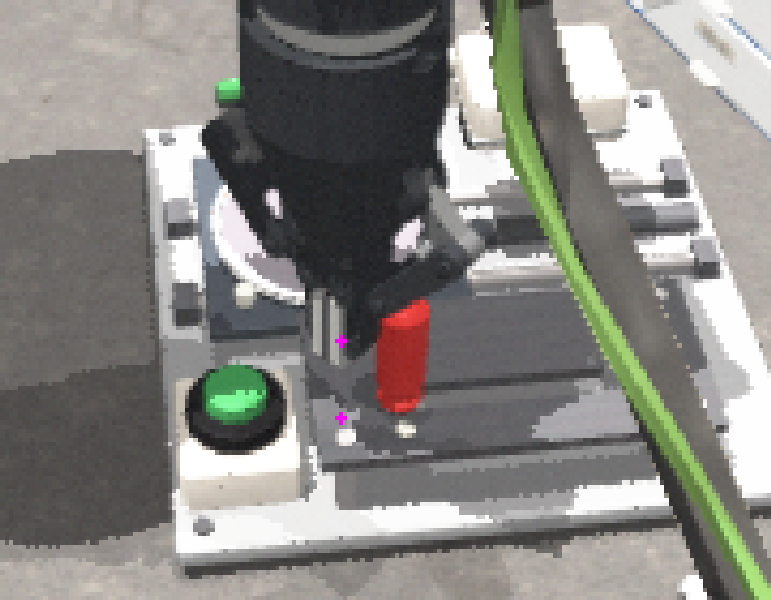

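The scene view settles it. The real finger tips end about 35 mm above the nominal TCP: tip at crop y≈358, TCP mark at 418. I'll find the exact tip height by gently touching the fixed gate plate near (62,-104), clear of the slot and handle.

Run:
```python
from h import *
p=np.load("p2.npy");yaw=p[2]+np.pi/4
P=bot.read_position();bot.move_linear([P[0],P[1],.13],speed=.2)
bot.move_pose(w(p,(.063,-.104),.085),q(yaw))
bot.move_linear(w(p,(.063,-.104),.064),speed=.1)
f0=bot.read_ft_force()
hit=bot.move_linear(w(p,(.063,-.104),.008),speed=.03,until_force=3)
x=bot.read_position();print(hit,x,f0,bot.read_ft_force(),bot.read_clock())
bot.move_linear(w(p,(.063,-.104),x[2]+.02),speed=.1);print(bot.read_ft_force(),bot.read_clock())
```

```text
True [ 0.65856137 -0.04403648  0.01871921] [-0.42416023 -0.13071227  0.37606584] [-0.05502023 -0.51515501  5.31133049] 9.925
[0.4048924  0.2406693  0.11520087] 10.2833
```

The tips are 39 mm above the TCP, consistent with the pictures. Next I'll place the fork so the tips are at z≈90 mm, with the body clear of the handle top, touch the handle diagonally and push it along the long leg.

Run:
```python
from h import *
p=np.load("p2.npy");yaw=p[2]+np.pi/4;d=np.array([.7071,.7071]);h=np.array([-.06,-.1]);Z=.051
S=lambda:(lambda x:np.array([[np.cos(p[2]),np.sin(p[2])],[-np.sin(p[2]),np.cos(p[2])]])@(x[:2]-p[:2]))(bot.read_position())
P=bot.read_position();bot.move_linear([P[0],P[1],.10],speed=.2)
bot.set_gripper(.176)
bot.move_pose(w(p,h-d*.036,.10),q(yaw))
bot.move_linear(w(p,h-d*.036,Z),speed=.1)
f0=bot.read_ft_force()
hit=bot.move_linear(w(p,h-d*.010,Z),speed=.03,until_force=1.5)
s=S();print("contact",hit,s*1000,"dist",np.linalg.norm(h-s)*1000,f0,bot.read_ft_force(),bot.read_clock())
if hit and .012<np.linalg.norm(h-s)<.024:
    hit=bot.move_linear(w(p,s+[.05,0],Z),speed=.06,until_force=9)
    print("half",hit,(S()-s)*1000,bot.read_ft_force(),bot.read_clock())
cv2.imwrite("pics/w3.png",cv2.resize(bot.camera("wrist")[...,::-1],(640,480)));np.save("s.npy",s)
```

```text
contact True [ -72.44607259 -111.92032227] dist 17.233653302755084 [-0.58362455  0.10944213  0.24517546] [-1.25120124  0.81680825  0.66603083] 12.9667
half False [50.31267615 -0.24685616] [-2.30195592 -0.35010115 -1.39830951] 13.9583
```

View pics/w3.png

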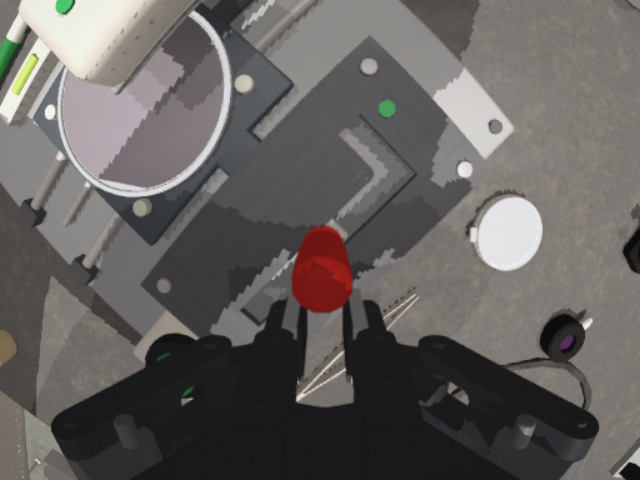

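The wrist view shows the handle nested in the fork midway along the slot, and the wafer moving in under the head. I'll continue to the corner and then into the side leg.

Run:
```python
from h import *
p=np.load("p2.npy");s=np.load("s.npy");Z=.051
S=lambda:(lambda x:np.array([[np.cos(p[2]),np.sin(p[2])],[-np.sin(p[2]),np.cos(p[2])]])@(x[:2]-p[:2]))(bot.read_position())
hit=bot.move_linear(w(p,s+[.106,0],Z),speed=.05,until_force=5)
a=S();print("x end",hit,(a-s)*1000,bot.read_ft_force(),bot.read_clock())
if .094<a[0]-s[0]<.108:
    x=a[0]-.0015
    hit=bot.move_linear(w(p,[x,s[1]+.032],Z),speed=.03,until_force=7)
    print("y end",hit,(S()-s)*1000,bot.read_ft_force(),bot.read_clock())
cv2.imwrite("pics/w4.png",cv2.resize(bot.camera("wrist")[...,::-1],(640,480)))
```

```text
x end True [1.01308656e+02 1.19414393e-02] [-0.96743175  0.93732021  2.05278067] 14.9833
y end True [98.17980773 28.11614163] [-1.67859518 -2.49042801  1.86389233] 15.9083
```

View pics/w4.png

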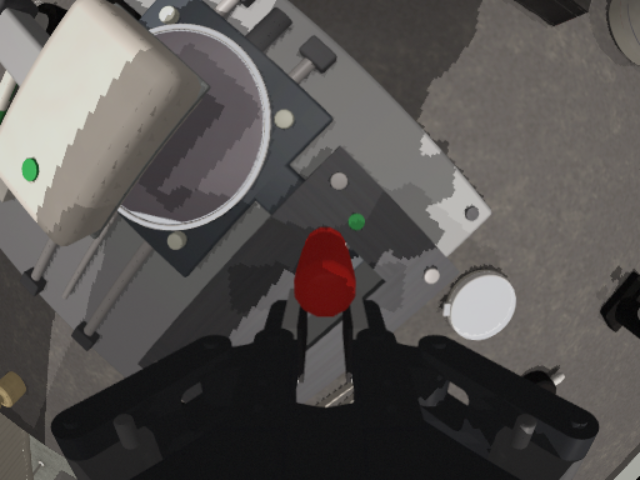

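The handle stands beside the green dot at the end of the side leg, 28 mm across, stopped by force. I'll retreat diagonally, check that it stays, then press the button.

Run:
```python
from h import *
p=np.load("p2.npy");Z=.051;yaw=p[2]+np.pi/4
S=lambda:(lambda x:np.array([[np.cos(p[2]),np.sin(p[2])],[-np.sin(p[2]),np.cos(p[2])]])@(x[:2]-p[:2]))(bot.read_position())
a=S();b=a-.7071*.03
bot.move_linear(w(p,b,Z),speed=.06)
bot.move_linear(w(p,b,.11),speed=.15)
P=bot.read_position();Q=bot.read_tool_rot();im=bot.camera("wrist")[...,::-1].copy()
print([(np.round(d["bbox"],1),d["confidence"]) for d in bot.search_frame("wrist","red_handle")[:1]])
for x in((.04,-.073,.116),(.04,-.073,.064)):
    u=wproj(w(p,x[:2],x[2]),P,Q);print(u);cv2.circle(im,tuple(int(round(v)) for v in u),2,(255,255,0),-1)
bot.set_gripper(0)
bot.move_pose(w(p,(-.13,-.092),.06),q(yaw))
bot.move_linear(w(p,(-.13,-.092),.036),speed=.1)
f0=bot.read_ft_force()
hit=bot.move_linear(w(p,(-.13,-.092),.0187),speed=.015,until_force=7)
print("press",hit,"tip z",bot.read_position()[2]+.0393,f0,bot.read_ft_force(),bot.read_clock())
im2=bot.camera("scene")[...,::-1]
cv2.imwrite("pics/w5.png",np.hstack([im[:,80:],im2[170:340,170:340][:0].reshape(0,0,3) if 0 else cv2.resize(im2[180:320,180:300],(329,384))]))
```

```text
[(array([242.5, 129. ,  37.8,  35.6]), 0.89)]
[265.07189542 145.54000397]
[264.28099518 137.14670847]
press True tip z 0.06189071140865878 [-0.53106711 -0.97339238  0.23524834] [-0.65104241  0.62637488  6.33611816] 19.425
```

View pics/w5.png

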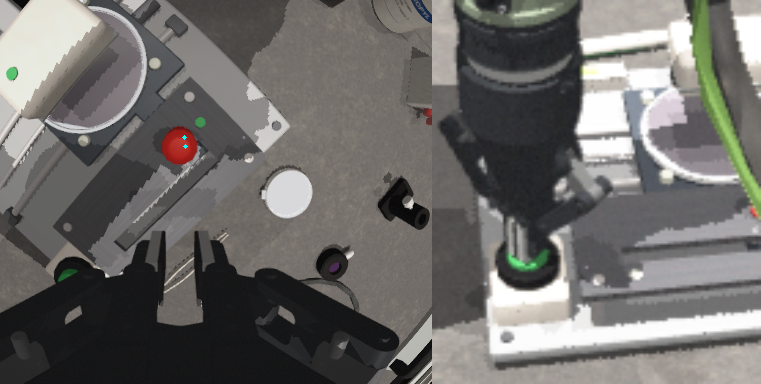

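The handle stayed locked beside the green dot after release. The button stopped hard after about 6 mm at over 6 N, so it is fully down. I'll hold briefly, lift off, check once more and hand in.

Run:
```python
from h import *
p=np.load("p2.npy")
P=bot.read_position();bot.move_linear([P[0],P[1],P[2]-.0008],speed=.01,until_force=5)
bot.wait(.3);print(bot.read_position()[2]+.0393,bot.read_ft_force())
bot.move_linear([P[0],P[1],.12],speed=.06)
bot.move_linear(w(p,(-.16,-.16),.19),speed=.2)
bot.wait(.5);print(bot.read_ft_force(),bot.read_clock())
a=bot.camera("wrist")[...,::-1];b=bot.camera("scene")[...,::-1]
cv2.imwrite("pics/fin.png",np.hstack([a[:,80:430],cv2.resize(b[175:345,180:370],(429,384))]))
```

```text
0.061820013553495846 [-2.87075347 -0.93734486 10.71253332]
[-0.39066237 -0.23210167 -0.03998287] 22.9667
```

View pics/fin.png

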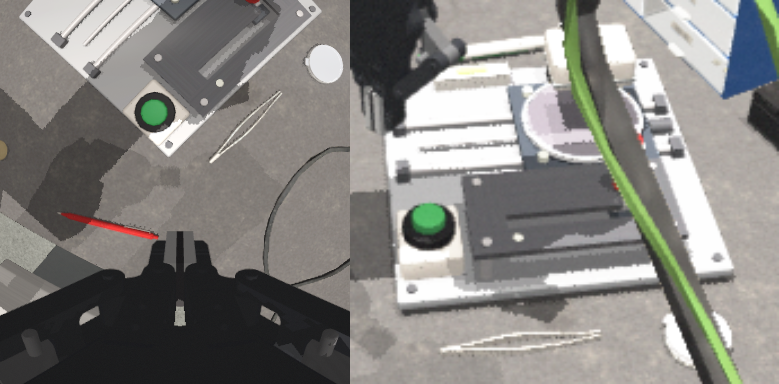

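The button is up again, it hit a hard stop at 10 N, and the shuttle is in and locked. The bystanders are unmoved and the robot is clear.

```bash
python3 -c "
from cell import bot
print(bot.close_job())"
```

```text
the job is handed in; nothing more can be done
None
```

The job is handed in at about 23 s: the shuttle stayed locked in the side leg after I let go, and the button went down about 6 mm to a hard stop and came back up; the wafer and loose things look untouched in the last pictures.

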